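Tuck an extractor grille under its lapped flap and hold it down

ROBOT

A 6-joint arm with a two-finger parallel gripper is mounted at the origin on a cart in front of the work surface, level with it; the furniture and walls round the work are solid. World frame = base frame: x ahead of the robot, y to its left, z up, the work surface at z = 0. Lengths are in mm, angles in rad, forces in N, time in s.
With the tool pointing down it reaches from about 300 to 775 mm from the base axis. Payload 14.6 kg.
Tool frame: the origin (TCP) lies midway between the tips of the shut fingers; the grasp point (between the pads) lies 19 mm behind it; y points along the fingers, x is the direction in which the jaws open and shut, and the axes are right-handed (so a half turn about y gives the same grasp; the last joint's range is limited). The gripper opens to 94 mm and grips with 3 to 60 N. Pads are 16 mm wide; open, the fingers measure 119 mm over their backs; the gripper's body (75 mm by 177 mm) begins 78 mm behind the grasp point.
Start: joints at [-0.744, 0.3, 1.521, -0, 1.321, -0.067], TCP at [428.691, -344.547, 185.346] pointing down, gripper open.
Joint ranges: [-3.03, 3.03], [-0.79, 2.21], [0.23, 2.52], [-1.04, 4.18], [0, 3.07], [-2.55, 2.55]. Speed limits (rad/s): [2.22, 2.22, 2.57, 3.14, 3.14, 3.14].

INTERFACE

Orientations are given as [roll, pitch, yaw] about the fixed x, y, z axes, in that order (R = Rz(yaw) Ry(pitch) Rx(roll)).
In Python, from cell import manip gives the robot as it stands.
- The arm moves only by the tool servo_tool, never from a script. Its argument "commands" is a list of rows, each an object with "dp": the shift along the tool's x, y, z in mm, a list of three; "turn": the turn, a rotation vector about the tool's x, y, z in degrees, a list of three. A call has 1 to 5 rows; each row is the pose to reach, as a shift and turn from the pose measured when the call began, along the tool's axes at that moment; what a row does not reach only later rows make up. A row lasts 1/12 s, in which the tool goes at most 41.7 mm and 7.16 degrees, less where a joint would pass 70% of its speed; a pose out of reach is approached as far as the arm can. A call with a gripper value outside its range is refused whole. "grip" is the gripper command: -1 is fully open, 1 is shut, values between are in proportion, set as the call begins (left out, the last holds). The fingers move at their own pace and stop on an object; "force" is the grip in N (left out, the last holds). Time passes only in rows, so rows that repeat a pose let the fingers close. It gives the time, the measured TCP pose, the force and the opening at its end, in the units of the state.
- manip.read_state(): the state, without advancing time (a new reading comes with each control period).
- manip.camera(name): name is "scene" or "side" or "wrist"; returns a dict with "img" (384x512x3 uint8, red, green, blue), "depth" (384x512 float32, mm along the optical axis (not along the pixel's ray), 0 where there is no reading), "K" (3x3 intrinsics, pixels), "R" (3x3) and "t" (3): a world point X has camera coordinates R X + t; the wrist camera has in their place "hand_eye" (4x4, takes a point from camera to tool coordinates, whose origin is the TCP and whose axes are the tool frame's). Camera axes: x right, y down, z forward; pixel columns grow to the right and rows downward; lengths in mm; the calibration is good to about 2 mm. A picture is of the moment at which its call begins: read the wrist's pose just before it.
- manip.sign_off(): hands the job in, once; it reports no verdict.
The state is a dict: "clock": time; "joints": joint angles; "qd": joint speeds; "effort": joint torques, N m; "eef_pos": TCP position; "eef_rot": TCP orientation; "wrist_force": force on the tool from outside, world axes, zero at the start; "moment": the same for the moment, N m; "finger_gap": finger opening in mm.
Only numpy, scipy, OpenCV 4.12 (cv2) and the standard library are available. Lean on these libraries where they do the work, as an engineer would, in place of code of your own. Each camera call takes 0.05 s, during which the arm holds its last target.

TASK

The bench fume extractor has a new filter; refit its slotted grille. Lift the grille by its handle, slip its rounded far edge in under the hinged rear flap so that the flap laps over it (let the edge slide in beneath; do not raise the flap's edge by more than about a centimetre), and lay it flat in its recess. Then press it down firmly on its sprung seal and finish while still holding it pressed, so that I can turn the clips; leave the things standing round it where they are.

Things in the scene. Friction and masses are not known exactly. Their poses are not given: they have to be found in the camera images.
- grille_grip (a point): Loose slotted steel grille, 100 x 122 x 5 mm, lying flat, handle up; 0.14 to 0.23 kg. This point: centre of its handle bar (46 mm along x, 12 wide along y, 12 high; 19 mm of air beneath the bar, a 5 mm post at each end), 27.5 mm above the plate's mid-thickness. x points to the rounded edge that goes under the flap, 68 mm away, which lies away from the robot; the other edge is 32 mm behind.
- grille_edge (a point): Middle of the grille's rounded (5 mm thick) leading edge, at mid-thickness: 68 mm along x and 27.5 mm below the handle bar's centre. Axes as the grille's.
- grille: The same grille; origin under its centre (handle bar at x -18 mm, z +30 mm; leading edge at x +50 mm).
- extractor: Grey bench fume extractor, 210 x 176 mm, fixed on the white riser (riser top 75 mm above the bench), turned a little. Origin: centre of its underside; x to its back, z up. Recess for the grille: x -82 to +26, y -66 to +66 mm, rims 4 mm above the seal; fan housing x +75 to +105, 88 mm high. Black clips on the side rims at x -70, y +-77, 12 mm above the seal.
- seat (a point): Centre of the recess's floor in x at -28 mm of the extractor, y 0, 46 mm above its underside: level of the unloaded seal's top, on which the grille lies. Axes as the extractor's.
- flap_edge (a point): Middle of the lowest line of the shut flap's rolled hem (127 mm wide, polished): at extractor x 0, on the seal. In front of it a lip turns up: 15 mm towards the front, 8 mm up. Behind, the flap's sheet rises to its hinge 70 mm back, 36 mm up. 
- flap (a joint): Hinge of the rear flap: 0 shut (its edge on the seal), grows as it opens; 0.07 lets 5 mm under the edge, 0.22 is 15 mm. Weak spring and weight press the edge down with about 0.6 N; an edge pushed against the lip rides under it.
- seal (a joint): Sprung black seal frame round the recess: 0 up, 0.003 m fully down on its stop (about 7.5 N; 2.2 N per mm). The grille's own weight takes it down by only about 0.6 mm.
- pot_near: Specimen pot, 49 x 49 x 65 mm, left of the extractor; leave it.
- pot_far: Second specimen pot, 49 x 49 x 65 mm, behind the first; leave it.
- minute_timer: Small white timer, 32 x 66 x 67 mm, on the riser's front left corner; leave it.
- tweezers: Forceps, 122 mm long, flat at the right of the extractor; leave them.
- mailer: Slide mailer, 30 x 82 x 15 mm, at the right rear of the extractor; leave it.

How it is judged (in metres and radians):
On the way:
1. the grille's rounded edge is beneath the flap's edge by a centimetre (x of grille_edge in the frame of extractor above 0.01 m and z of grille_edge in the frame of extractor below 0.058 m), for 0.1 s.
At the end, for the whole second after the job is handed in: The rounded edge lies at least 14 mm beneath the flap's edge, the flap rests on the grille (raised under 6 mm), the grille lies level (3 degrees) in its recess, the sprung seal is pressed down 2.2 mm or more (of 3), and the fingers still hold the grille, at rest (x of grille_edge in the frame of extractor above 0.014 m and y of grille_edge in the frame of extractor between -0.009 and 0.009 m and z of grille_edge in the frame of extractor below 0.0495 m and z of grille_grip in the frame of extractor between 0.066 and 0.0765 m and angle between grille_grip's own z axis and vertical below 0.05 rad and value of joint seal above 0.0022 m and value of joint flap below 0.09 rad and contact force between flap and grille above 0.15 N and contact force between the fingers and grille above 1 N and linear speed of grille below 0.01 m/s); the arm keeps its last pose, push and grip.
It fails at once if the flap's edge is raised by more than 15 mm (value of joint flap above 0.22 rad).
It fails at once if a thing standing round the work is moved by more than 30 mm (distance of any of pot_near, pot_far, minute_timer, tweezers, mailer from where it was at the start of the episode above 0.03 m).
It also fails if it takes over 42 s, if anything falls off the work surface, if the arm or the gripper's body presses on something with over 40 N, if the wrist force passes 120 N, or if a joint passes its speed limit or range.

## Working session

There is one attempt and no reset: what is moved stays moved. The work goes in short steps, Python scripts to look and compute and a tool call to move; the robot and the scene stay as the last step left them, time stands still between calls to the robot, and variables do not carry over. Pictures are saved under pics/ and viewed, and the job is handed in when it is done.

Besides the shell and the picture viewer there is one more tool, called after "Request:" as a command line: name --argument value ..., lists and objects as JSON in quotes. servo_tool: Moves the arm, as the interface text tells. Its arguments: {"type":"object","properties":{"commands":{"type":"array","items":{"type":"object","properties":{"dp":{"type":"array","items":{"type":"number"}},"turn":{"type":"array","items":{"type":"number"}}}}},"grip":{"type":"number"},"force":{"type":"number"}},"required":["commands"]}

```bash
mkdir -p pics; ls
cat > h.py <<'E'
import numpy as np, cv2
from cell import manip
from scipy.spatial.transform import Rotation as Ro
def shot(n,f):
    s=manip.read_state(); c=manip.camera(n)
    np.savez('pics/'+f+'.npz',**{k:v for k,v in c.items()},pos=s['eef_pos'],rot=s['eef_rot'])
    cv2.imwrite('pics/'+f+'.png',c['img'][:,:,::-1])
    return c,s
def world(c,u,v,s=None,d=None):
    K=c['K']; d=c['depth'][v,u] if d is None else d
    p=np.array([(u-K[0,2])/K[0,0]*d,(v-K[1,2])/K[1,1]*d,d])
    if 'R' in c: return c['R'].T@(p-c['t'])
    q=(c['hand_eye']@np.r_[p,1])[:3]
    return Ro.from_euler('xyz',s['eef_rot']).as_matrix()@q+s['eef_pos']
def cloud(c,s=None):
    K=c['K'];d=c['depth'].astype(float);v,u=np.mgrid[:384,:512]
    P=np.stack([(u-K[0,2])/K[0,0]*d,(v-K[1,2])/K[1,1]*d,d],-1).reshape(-1,3)
    if 'R' in c: W=(P-c['t'])@c['R']
    else:
        H=np.array(c['hand_eye']);q=P@H[:3,:3].T+H[:3,3]
        W=q@Ro.from_euler('xyz',s['eef_rot']).as_matrix().T+np.array(s['eef_pos'])
    W[d.reshape(-1)==0]=np.nan
    return W.reshape(384,512,3)
E
python3 - <<'E'
from h import *
s=manip.read_state();print(s)
for n in('scene','side','wrist'):
    c,s=shot(n,n+'0'); print(n,c['K'].tolist(),[c[k].tolist() for k in('R','t','hand_eye') if k in c])
E
```

```text
pics
{'clock': 0.0, 'joints': array([-7.43609906e-01,  3.00474886e-01,  1.52161122e+00,  3.16242874e-05,
        1.32071514e+00, -6.66350572e-02]), 'qd': array([-1.05912163e-05, -5.61878249e-04,  8.29251591e-04, -1.18848689e-03,
       -5.76966254e-04,  1.00790871e-03]), 'effort': array([-3.72410113e-04, -5.31812453e+01, -3.52741992e+01,  7.07861711e-02,
        2.43525946e-02, -1.34544089e-04]), 'eef_pos': array([ 428.47693311, -344.34518029,  184.77152779]), 'eef_rot': array([-1.57068529e+00,  1.20386778e-03, -6.76982627e-01]), 'wrist_force': array([-0.24601676, -1.08559037,  0.41443021]), 'moment': array([ 0.01866994, -0.00671945, -0.0185098 ]), 'finger_gap': 94.13290216354802}
scene [[404.3307984916548, 0.0, 255.91056609556762], [0.0, 404.3307984916548, 187.21864634743966], [0.0, 0.0, 1.0]] [[[0.9379751103194219, 0.34633026861991717, 0.01606354440726707], [0.2692186689083133, -0.6983724440637431, -0.6631721026126399], [-0.2184582356710413, 0.6263635321521281, -0.7482945441852464]], [-454.80392292880214, -176.95454028452232, 1226.94718650286]]
side [[370.6810258655895, 0.0, 258.29574575034485], [0.0, 370.6810258655895, 197.4346717730116], [0.0, 0.0, 1.0]] [[[0.9437944881055741, -0.3305257676126058, 0.0021636001559769157], [-0.19857502455927475, -0.5722264051887628, -0.7956914608226165], [0.2642346000107115, 0.750539578002948, -0.6056982895867677]], [-597.0991874281, 145.31735448880372, 934.6392534406172]]
wrist [[296.03892374230327, 0.0, 251.92011773596735], [0.0, 296.03892374230327, 192.15495856689458], [0.0, 0.0, 1.0]] [[[0.999999392047685, -0.000754661507683894, 0.0008039839968385813, 0.40554196199105164], [-0.0009767342075909637, -0.2678330600387371, 0.9634648400126348, -199.27057032402925], [-0.0005117563346688245, -0.9634650395506278, -0.26783363431271817, 78.48822777414388], [0.0, 0.0, 0.0, 1.0]]]
```

View pics/scene0.png

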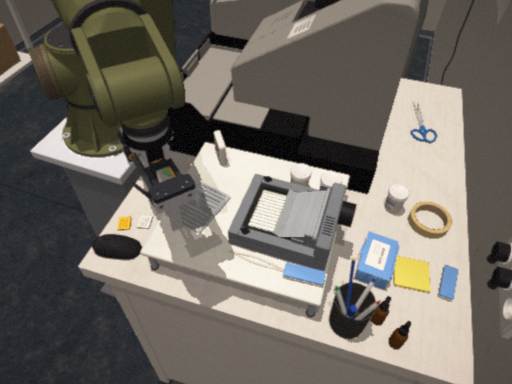

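View pics/side0.png

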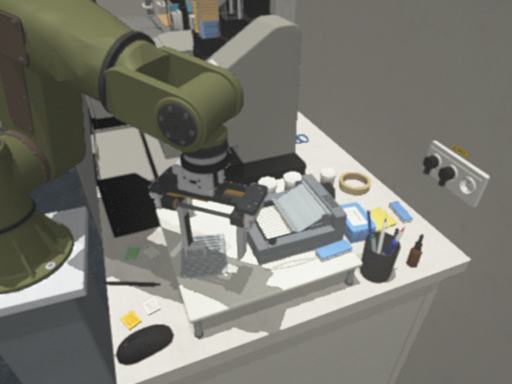

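View pics/wrist0.png

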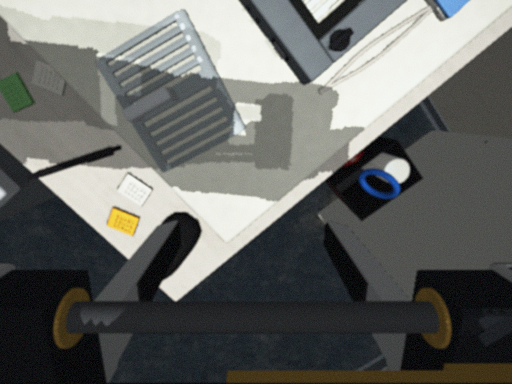

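The grille lies at about (170,95) in the wrist view, with its handle bar near (165,97). The extractor is at (290,220) in the scene view. Next I measure both from depth.

Run:
```python
from h import *
from numpy import load
def L(f):
    c=dict(np.load('pics/'+f+'.npz')); s=dict(eef_pos=c['pos'],eef_rot=c['rot']); return c,cloud(c,s)
c,W=L('wrist0')
for (u,v) in [(97,59),(182,10),(244,128),(165,170),(165,97),(145,105),(187,88),(300,70),(60,90)]: print(u,v,W[v,u].round(1))
# handle bar
R=W[5:180,90:250].reshape(-1,3)
m=(R[:,2]>98)&(R[:,2]<120); B=R[m]
print('bar',m.sum(),B.mean(0), np.nanmin(B,0),np.nanmax(B,0))
r=cv2.minAreaRect(B[:,:2].astype(np.float32)); print(r)
m=(R[:,2]>77.5)&(R[:,2]<115); print('plate',m.sum(),cv2.minAreaRect(R[m][:,:2].astype(np.float32)))
for n in('scene0','side0'):
    c,W=L(n)
    v=np.isfinite(W[...,0])
    Q=W.reshape(-1,3)
    # height map histogram in extractor region
    m=(Q[:,0]>450)&(Q[:,0]<800)&(Q[:,1]>-350)&(Q[:,1]<150)&(Q[:,2]>65)
    h,e=np.histogram(Q[m][:,2],bins=np.arange(65,260,5)); print(n,[(int(a),int(b)) for a,b in zip(e,h) if b>20])
```

```text
97 59 [ 391.5 -153.3   75.1]
182 10 [ 483.5 -175.    78.7]
244 128 [ 460.9 -292.3   79.1]
165 170 [ 369.2 -273.8   79.2]
165 97 [ 425.4 -227.2  110.8]
145 105 [ 407. -221.  111.]
187 88 [ 441.8 -228.    79.3]
300 70 [ 529.4 -283.8  119.1]
60 90 [ 311.8 -120.     6. ]
bar 848 [ 411.75069519 -221.529326    109.74646893] [ 384.53295985 -230.86087693   98.03309319] [ 527.97666625 -210.83504725  112.95781353]
((456.15667724609375, -221.92813110351562), (19.139076232910156, 143.418701171875), 88.70398712158203)
plate 10145 ((448.85516357421875, -228.91033935546875), (123.15879821777344, 150.77456665039062), 78.6288070678711)
scene0 [(65, 204), (70, 3014), (75, 3466), (80, 586), (85, 590), (90, 963), (95, 1657), (100, 324), (105, 985), (110, 719), (115, 531), (120, 1618), (125, 1622), (130, 644), (135, 848), (140, 731), (145, 1161), (150, 1051), (155, 437), (160, 1237), (165, 262), (170, 210), (175, 224), (180, 229), (185, 211), (190, 227), (195, 226), (200, 223), (205, 236), (210, 242), (215, 233), (220, 245), (225, 245), (230, 238), (235, 247), (240, 257), (245, 249), (250, 257)]
side0 [(65, 33), (70, 907), (75, 3180), (80, 572), (85, 380), (90, 578), (95, 1104), (100, 260), (105, 651), (110, 654), (115, 320), (120, 732), (125, 1131), (130, 479), (135, 529), (140, 584), (145, 430), (150, 464), (155, 324), (160, 739), (165, 155), (170, 106), (175, 101), (180, 109), (185, 111), (190, 106), (195, 109), (200, 109), (205, 119), (210, 114), (215, 109), (220, 115), (225, 113), (230, 125), (235, 117), (240, 121), (245, 106), (250, 105)]
```

Run:
```python
import cv2
a=cv2.imread('pics/scene0.png')[140:300,150:370];cv2.imwrite('pics/z1.png',cv2.resize(a,None,fx=3.6,fy=3.6,interpolation=2))
a=cv2.imread('pics/side0.png')[150:300,160:370];cv2.imwrite('pics/z2.png',cv2.resize(a,None,fx=3.6,fy=3.6,interpolation=2))
```

```text
(no output)
```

View pics/z1.png

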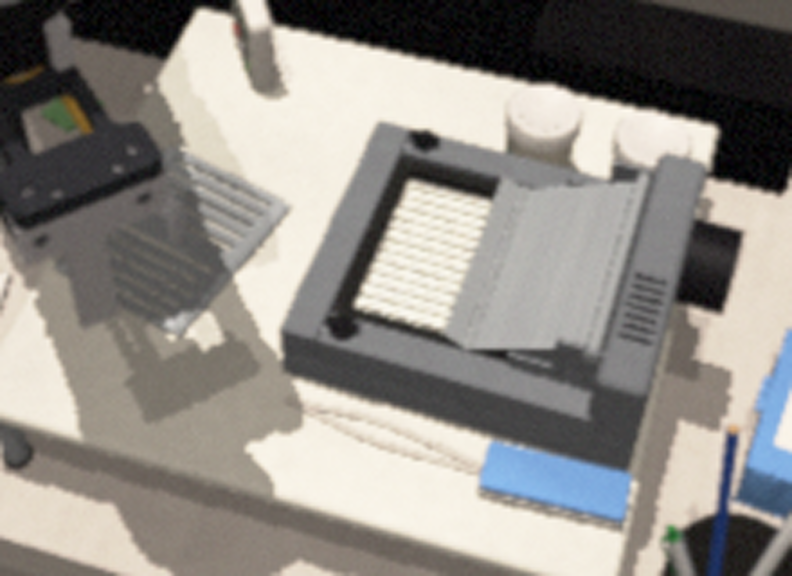

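View pics/z2.png

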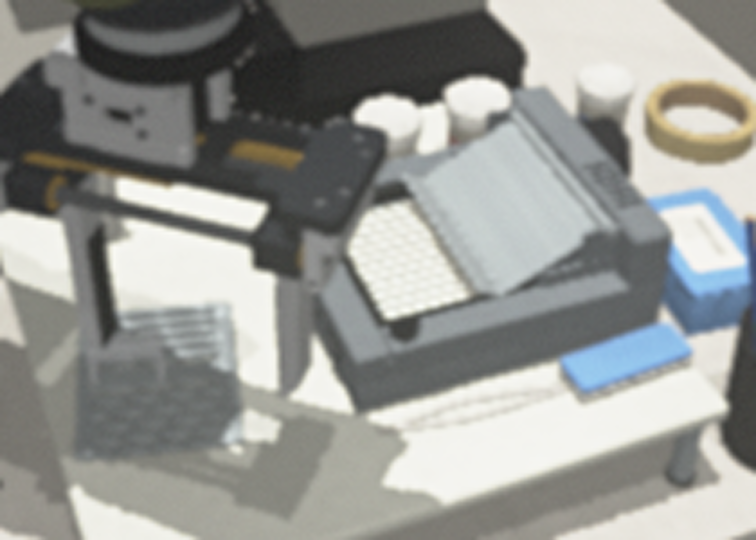

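```bash
cat > ext.py <<'E'
from h import *
def L(f):
    c=dict(np.load('pics/'+f+'.npz')); s=dict(eef_pos=c['pos'],eef_rot=c['rot']); return c,cloud(c,s)
if __name__=='__main__':
    for n in('scene0','side0','wrist0'):
        c,W=L(n)
        hsv=cv2.cvtColor(c['img'],cv2.COLOR_RGB2HSV)
        X,Y,Z=W[...,0],W[...,1],W[...,2]
        box=(X>490)&(X<860)&(Y>-340)&(Y<100)
        m=box&(Z>119)&(Z<129)
        P=W[m]; print(n,'rim',len(P),np.median(P[:,2]),cv2.minAreaRect(P[:,:2].astype(np.float32)))
        m=box&(Z>155)&(Z<170); P=W[m]
        if len(P)>20: print('  fan top',len(P),np.median(P[:,2]),cv2.minAreaRect(P[:,:2].astype(np.float32)))
        m=((Z>122)&(Z<128)&box)
        vis=c['img'].copy(); vis[m]=[255,0,0]; vis[box&(Z>158)&(Z<168)]=[0,255,0]; vis[(Z>79)&(Z<84)]=[0,0,255]; vis[(Z>104)&(Z<114)&~box]=[255,255,0]
        cv2.imwrite('pics/m_'+n+'.png',vis[:,:,::-1])
E
python3 ext.py
python3 -c "
import cv2,numpy as np
a=cv2.imread('pics/m_scene0.png')[120:310,140:380];b=cv2.imread('pics/m_side0.png')[120:310,150:390]
cv2.imwrite('pics/mm.png',cv2.resize(np.vstack([a,b]),None,fx=1.58,fy=1.58))
cv2.imwrite('pics/mm.png',cv2.resize(np.hstack([a,b]),None,fx=1.66,fy=1.66))"
```

```text
scene0 rim 3182 124.78117785253275 ((656.2792358398438, -115.86447143554688), (302.8255310058594, 437.49169921875), 6.378946781158447)
  fan top 1860 162.44488023801898 ((639.0123901367188, -108.34437561035156), (292.47857666015625, 398.80963134765625), 0.37437424063682556)
side0 rim 1822 125.28560094001364 ((678.0320434570312, -114.06021118164062), (303.6225891113281, 406.24139404296875), 0.48939812183380127)
  fan top 1218 162.6007178596803 ((679.6649169921875, -110.03237915039062), (212.0111846923828, 395.5907897949219), 0.7038524150848389)
wrist0 rim 5730 124.71772858409285 ((557.0859985351562, -279.1861572265625), (60.63107681274414, 123.69005584716797), 51.15279769897461)
```

View pics/mm.png

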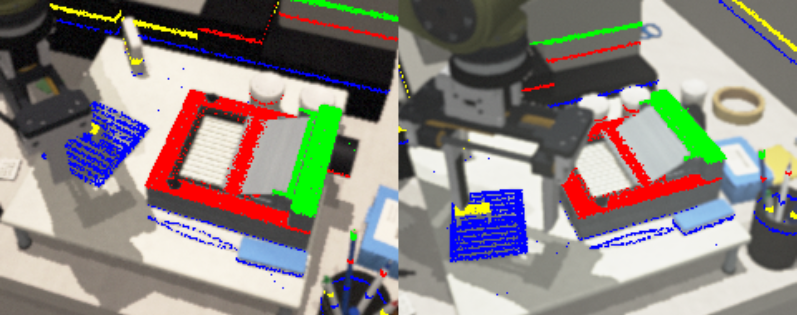

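View pics/m_wrist0.png

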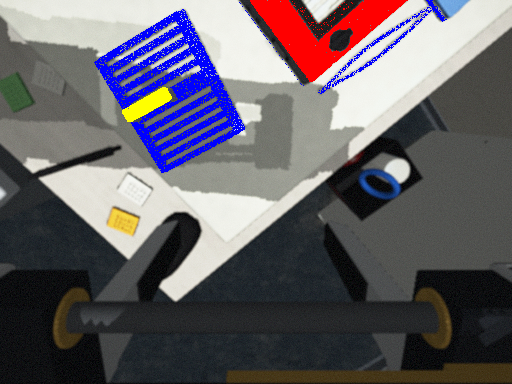

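Depth separates things cleanly: red is the rim at z≈125, green the fan housing top, blue the grille plate and yellow the bar. Next I fit rectangles to the connected components.

```bash
cat > fit.py <<'E'
from ext import *
def big(m,k=1):
    n,l,st,_=cv2.connectedComponentsWithStats(m.astype(np.uint8)*1,connectivity=8)
    i=1+np.argsort(-st[1:,4])[:k]; return [l==j for j in i]
def rect(P):
    P=P[:,:2]
    (c,(w,h),a)=cv2.minAreaRect(P.astype(np.float32)); return np.round(c,1),round(w,1),round(h,1),round(a,2)
if __name__=='__main__':
    for n in('scene0','side0'):
        c,W=L(n);X,Y,Z=W[...,0],W[...,1],W[...,2]
        box=(X>490)&(X<860)&(Y>-340)&(Y<20)
        m=big(box&(Z>121)&(Z<129.5))[0]; print(n,'rim',m.sum(),rect(W[m]))
        m=big(box&(Z>158)&(Z<168))[0]; print(n,'fan',m.sum(),rect(W[m]),np.median(W[m][:,2]))
    for n in('scene0','wrist0'):
        c,W=L(n);X,Y,Z=W[...,0],W[...,1],W[...,2]
        box=(X>340)&(X<520)&(Y>-310)&(Y<-130)
        m=big(cv2.morphologyEx((box&(Z>77.5)&(Z<112)).astype(np.uint8),cv2.MORPH_OPEN,np.ones((2,2))))[0]; print(n,'plate',m.sum(),rect(W[m]),np.median(W[m][:,2]))
        m=big(box&(Z>107)&(Z<114))[0]; print(n,'bar',m.sum(),rect(W[m]),np.median(W[m],0))
E
python3 fit.py
```

```text
scene0 rim 2505 (array([ 630.1, -207.6]), 209.5, 179.1, 1.65)
scene0 fan 1239 (array([ 708.4, -206.2]), 54.3, 175.3, 1.47) 162.49508866331138
side0 rim 1461 (array([ 629.1, -201.3]), 207.6, 190.6, 1.78)
side0 fan 776 (array([ 712.3, -206.9]), 60.6, 173.6, 0.73) 162.92230854760356
scene0 plate 1012 (array([ 425.5, -225.6]), 123.8, 94.3, 78.12) nan
scene0 bar 20 (array([ 422.9, -224.4]), 10.3, 13.3, 56.88) [ 424.58352138 -223.64761091  110.75015242]
wrist0 plate 10020 (array([ 424.8, -225.6]), 123.0, 100.9, 77.92) nan
wrist0 bar 740 (array([ 407.4, -220.6]), 12.3, 46.1, 78.89) [ 408.27894642 -221.06009132  110.7142625 ]
```

```bash
cat > go.py <<'E'
from h import *
import sys
def tgt(x,y,z,yaw,pitch=0,gyaw=None):
    # tool: y down, x along yaw(deg); pitch = nose-down tilt (deg) about grille y (= tool x)
    R=Ro.from_euler('z',yaw,degrees=True)*Ro.from_euler('x',-90,degrees=True)
    R=R*Ro.from_rotvec([np.deg2rad(pitch),0,0])
    return np.array([x,y,z]),R
def rel(p,R):
    s=manip.read_state(); C=Ro.from_euler('xyz',s['eef_rot'])
    print('t',round(s['clock'],2),'pos',s['eef_pos'].round(1),'rpy',np.rad2deg(s['eef_rot']).round(2),'F',s['wrist_force'].round(1),'gap',round(s['finger_gap'],1))
    print('dp',(C.inv().apply(p-s['eef_pos'])).round(1),'turn',np.rad2deg((C.inv()*R).as_rotvec()).round(2))
if __name__=='__main__':
    rel(*tgt(*map(float,sys.argv[1:])))
E
python3 go.py 407.3 -221.2 180 78.2; python3 -c "
from ext import *
c,W=L('scene0')
for u,v in((218,140),(222,155),(250,150)):print(W[v,u])"
```

```text
t 0.15 pos [ 428.5 -344.4  184.9] rpy [-9.000e+01  5.000e-02 -3.879e+01] F [-0.4 -0.8  1.1] gap 93.8
dp [-93.7   5.   82.8] turn [-5.0000e-02 -1.1699e+02 -3.0000e-02]
[408.4790689  -67.2353534  143.78246193]
[424.56103558 -83.39374684 113.17136471]
[ 4.66990663e+02 -9.21194701e-02  7.15478801e+01]
```

Request:
servo_tool --commands '[{"dp":[-20,1,18],"turn":[0,-7,0]},{"dp":[-40,2,36],"turn":[0,-14,0]},{"dp":[-60,3,53],"turn":[0,-21,0]},{"dp":[-80,4,71],"turn":[0,-28,0]},{"dp":[-94,5,83],"turn":[0,-35,0]}]' --grip -0.1 --force 45

```text
clock: 0.57
eef_pos: [406.7, -219.0, 179.8]
eef_rot: [-1.57, 0.001, -0.06]
wrist_force: [0.3, -0.5, 0.3]
finger_gap: 64.1
```

Request:
servo_tool --commands '[{"dp":[0,0,0],"turn":[0,-7,0]},{"dp":[0,0,0],"turn":[0,-14,0]},{"dp":[0,0,0],"turn":[0,-21,0]},{"dp":[0,0,0],"turn":[0,-28,0]},{"dp":[0,0,0],"turn":[0,-35,0]}]'

```text
clock: 0.98
eef_pos: [406.6, -218.9, 179.7]
eef_rot: [-1.569, 0.0, 0.557]
wrist_force: [-0.5, -0.2, 0.1]
finger_gap: 51.5
```

Request:
servo_tool --commands '[{"dp":[0,0,0],"turn":[0,-7,0]},{"dp":[0,0,0],"turn":[0,-14,0]},{"dp":[0,0,0],"turn":[0,-21,0]},{"dp":[0,0,0],"turn":[0,-28,0]},{"dp":[0,0,0],"turn":[0,-35,0]}]'

```text
clock: 1.4
eef_pos: [406.5, -218.8, 179.5]
eef_rot: [-1.569, -0.001, 1.174]
wrist_force: [0.7, -0.8, 0.2]
finger_gap: 52.0
```

```bash
python3 go.py 407.3 -221.2 180 78.2
```

```text
t 1.4 pos [ 406.5 -218.8  179.5] rpy [-8.989e+01 -4.000e-02  6.728e+01] F [ 0.7 -0.8  0.2] gap 52.0
dp [-1.9 -0.5 -1.7] turn [ -0.11 -10.92   0.05]
```

Request:
servo_tool --commands '[{"dp":[-1,0,-1],"turn":[0,-6,0]},{"dp":[-1.9,0,-1.7],"turn":[0,-11,0]},{"dp":[-1.9,0,-1.7],"turn":[0,-11,0]}]'

```text
clock: 1.65
eef_pos: [407.3, -221.3, 179.3]
eef_rot: [-1.569, -0.001, 1.37]
wrist_force: [-0.2, 0.2, -0.9]
finger_gap: 52.2
```

```bash
python3 - <<'E'
from h import *
from fit import big,rect
c,s=shot('wrist','w1'); W=cloud(c,s);X,Y,Z=W[...,0],W[...,1],W[...,2]
box=(X>340)&(X<520)&(Y>-310)&(Y<-130)
m=big(box&(Z>77.5)&(Z<84))[0]; print('plate',m.sum(),rect(W[m]),np.nanmedian(Z[m]))
m=big(box&(Z>107)&(Z<114))[0]; print('bar',m.sum(),rect(W[m]),np.nanmedian(Z[m]))
box=(X>500)&(Y<20)&(Y>-340)
m=big(box&(Z>121)&(Z<129.5))[0]; print('rim',m.sum(),rect(W[m]),np.nanmedian(Z[m]))
E
python3 go.py 407.3 -221.2 86 78.2
```

```text
plate 6266 (array([ 425.3, -224.6]), 123.7, 99.5, 78.47) 80.03990448750454
bar 606 (array([ 407.8, -221.1]), 11.6, 46.6, 78.41) 110.85633266138277
rim 1087 (array([ 570.1, -265.8]), 75.6, 50.9, 76.72) 124.81469247390274
t 1.7 pos [ 407.3 -221.2  179.4] rpy [-8.988e+01 -7.000e-02  7.819e+01] F [-0.8 -0.   1.3] gap 51.8
dp [-0.1 93.4 -0.2] turn [-0.12 -0.01  0.07]
```

View pics/w1.png

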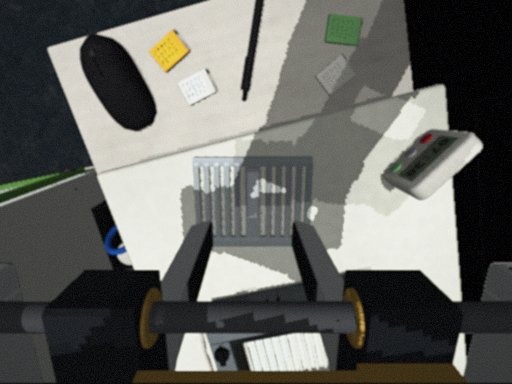

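The wrist view shows the grille between the fingers, with its bar at about (252,195). The refit agrees to 1 mm, so I descend and grip.

Request:
servo_tool --commands '[{"dp":[0,25,0],"turn":[0,0,0]},{"dp":[0,50,0],"turn":[0,0,0]},{"dp":[0,72,0],"turn":[0,0,0]},{"dp":[0,86,-0.4],"turn":[0,0,0]},{"dp":[0,93,-0.6],"turn":[-0.1,0,0]}]'

```text
clock: 2.12
eef_pos: [407.0, -220.6, 84.5]
eef_rot: [-1.568, -0.002, 1.361]
wrist_force: [0.6, -1.1, 0.4]
finger_gap: 51.6
```

Request:
servo_tool --commands '[{"dp":[0,0.3,0],"turn":[0,0,0]},{"dp":[0,0.3,0],"turn":[0,0,0]},{"dp":[0,0.3,0],"turn":[0,0,0]},{"dp":[0,0.3,0],"turn":[0,0,0]},{"dp":[0,0.3,0],"turn":[0,0,0]}]' --grip 1 --force 45

```text
clock: 2.53
eef_pos: [407.3, -220.9, 85.0]
eef_rot: [-1.569, -0.002, 1.361]
wrist_force: [1.2, -0.3, -0.4]
finger_gap: 21.4
```

```bash
python3 go.py 407.3 -221.2 86 78.2
```

```text
t 2.53 pos [ 407.3 -220.9   85. ] rpy [-89.91  -0.09  77.98] F [ 1.2 -0.3 -0.4] gap 21.4
dp [-0.3 -1.1 -0.1] turn [-0.09 -0.22  0.09]
```

Request:
servo_tool --commands '[{"dp":[0,0,0],"turn":[0,0,0]},{"dp":[0,0,0],"turn":[0,0,0]},{"dp":[0,0,0],"turn":[0,0,0]},{"dp":[0,0,0],"turn":[0,0,0]}]'

```text
clock: 2.87
eef_pos: [407.5, -221.0, 85.5]
eef_rot: [-1.57, -0.001, 1.361]
wrist_force: [-2.0, 0.7, 6.6]
finger_gap: 11.5
```

```bash
python3 go.py 407.3 -221.2 86 78.2
```

```text
t 2.87 pos [ 407.5 -221.    85.5] rpy [-8.996e+01 -8.000e-02  7.798e+01] F [-2.   0.7  6.6] gap 11.5
dp [-0.2 -0.5  0.2] turn [-0.04 -0.22  0.08]
```

Request:
servo_tool --commands '[{"dp":[0,-5,0],"turn":[0,0,0]},{"dp":[0,-20,0],"turn":[0,0,0]},{"dp":[0,-40,0],"turn":[0,0,0]},{"dp":[0,-60,0],"turn":[0,0,0]},{"dp":[0,-80,0],"turn":[0,0,0]}]'

```text
clock: 3.28
eef_pos: [407.3, -221.0, 166.5]
eef_rot: [-1.57, -0.001, 1.361]
wrist_force: [1.0, 0.5, -1.9]
finger_gap: 11.1
```

```bash
python3 - <<'E'
from h import *
from fit import big,rect
for n in('scene','side'):
    c,s=shot(n,n+'2'); W=cloud(c,s);X,Y,Z=W[...,0],W[...,1],W[...,2]
    box=(X>505)&(X<860)&(Y>-340)&(Y<-50)
    m=big(box&(Z>121)&(Z<129.5))[0]; print('rim',m.sum(),rect(W[m]))
    P=np.array(W[m])
    th=np.deg2rad(1.6)
    for it in range(4):
        o=np.array([630,-207.]); d=P[:,:2]-o
        x=d@[np.cos(th),np.sin(th)]; y=d@[-np.sin(th),np.cos(th)]
        # front edge: min x per y bin ; side edges: min/max y per x bin
        yb=np.arange(-80,80,4); f=np.array([(b+2,np.percentile(x[(y>b)&(y<b+4)],1)) for b in yb if ((y>b)&(y<b+4)).sum()>8])
        xb=np.arange(-95,60,4); r=np.array([(b+2,np.percentile(y[(x>b)&(x<b+4)],2),np.percentile(y[(x>b)&(x<b+4)],98)) for b in xb if ((x>b)&(x<b+4)).sum()>8])
        pf=np.polyfit(f[:,0],f[:,1],1)
        k=r[np.abs(r[:,1]-np.median(r[:,1]))<4]; k2=r[np.abs(r[:,2]-np.median(r[:,2]))<4]
        p1=np.polyfit(k[:,0],k[:,1],1);p2=np.polyfit(k2[:,0],k2[:,2],1)
    print(n,'front slope',pf.round(4),'right',p1.round(4),len(k),'left',p2.round(4),len(k2))
    # inner recess: rim points mask -> inner edges
    # in recess window
    for b in range(-60,61,20):
        q=(abs(y-b)<6)&(x<-40); 
        if q.sum(): print('  y',b,'front rim x range',np.percentile(x[q],[1,99]).round(1))
    for b in (-60,-45,-30,):
        q=(abs(x-b)<6); yy=y[q]; print('  x',b,'R',np.percentile(yy[yy<0],[2,98]).round(1),'L',np.percentile(yy[yy>0],[2,98]).round(1) if (yy>0).any() else '')
    # fan
    m=big(box&(Z>158)&(Z<168))[0];d=W[m][:,:2]-o;x=d@[np.cos(th),np.sin(th)]; y=d@[-np.sin(th),np.cos(th)]
    yb=np.arange(-84,84,6);f=np.array([(b+3,np.percentile(x[(y>b)&(y<b+6)],99)) for b in yb if ((y>b)&(y<b+6)).sum()>5]);print('  fan back',np.polyfit(f[:,0],f[:,1],1).round(4),'y',np.percentile(y,[.5,99.5]).round(1))
E
python3 go.py 480 -211 165 91.6 7
```

```text
rim 2543 (array([ 628.4, -193.9]), 209.3, 207.8, 2.48)
scene front slope [ 4.100000e-03 -1.022658e+02] right [-7.60000e-03 -8.78406e+01] 39 left [1.64000e-02 8.47137e+01] 22
  y -60 front rim x range [-103.9  -41.5]
  y -40 front rim x range [-103.8  -72.9]
  y -20 front rim x range [-103.  -74.]
  y 0 front rim x range [-104.1  -72.7]
  y 20 front rim x range [-103.6  -76.1]
  y 40 front rim x range [-103.2  -73. ]
  y 60 front rim x range [-103.7  -41.2]
  x -60 R [-87.9 -59.3] L [59.1 84.8]
  x -45 R [-89.  -58.6] L [56.8 86.7]
  x -30 R [-88.9 -60.1] L [57.7 86.3]
  fan back [-9.000000e-04  1.044861e+02] y [-88.8  83.9]
rim 1964 (array([ 629.1, -191.6]), 207.1, 210.3, 1.82)
side front slope [ 5.500000e-03 -1.023962e+02] right [-1.04000e-02 -8.74732e+01] 39 left [2.70000e-02 8.48221e+01] 18
  y -60 front rim x range [-103.   -42.1]
  y -40 front rim x range [-103.6  -72. ]
  y -20 front rim x range [-103.4  -72.8]
  y 0 front rim x range [-103.6  -72.1]
  y 20 front rim x range [-103.   -72.6]
  y 40 front rim x range [-103.   -72.5]
  y 60 front rim x range [-103.4  -41.1]
  x -60 R [-88.4 -57.6] L [56.  81.1]
  x -45 R [-87.8 -56.6] L [55.7 86.6]
  x -30 R [-88.7 -57.3] L [55.4 92.9]
  fan back [-6.300000e-03  1.031712e+02] y [-87.6  83. ]
t 3.38 pos [ 408.6 -221.8  168.2] rpy [-9.021e+01  2.000e-02  7.798e+01] F [ 0.7  0.1 -2. ] gap 11.6
dp [ 25.4   3.4 -67.6] turn [  7.17 -13.61   0.79]
```

View pics/side2.png

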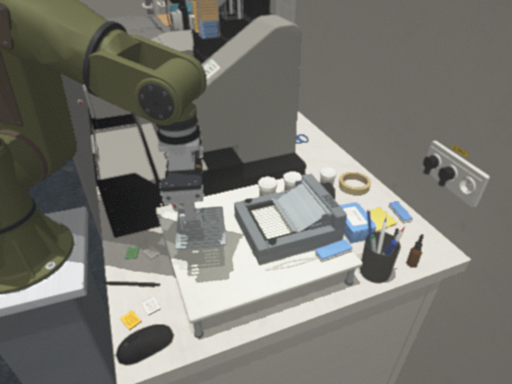

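```bash
cat > e.py <<'E'
from go import *
O=np.array([630.3,-209.0]); YAW=1.4
def etgt(ex,ey,ez,pitch,off=19.5):
    t=np.deg2rad(pitch);x=ex-68*np.cos(t)+(27.5-off)*np.sin(t);z=ez+68*np.sin(t)+(27.5-off)*np.cos(t)
    a=np.deg2rad(YAW); w=O+[x*np.cos(a)-ey*np.sin(a),x*np.sin(a)+ey*np.cos(a)]
    return tgt(w[0],w[1],75+z,90+YAW,pitch)
if __name__=='__main__':
    s=manip.read_state()
    # current edge by FK
    R=Ro.from_euler('xyz',s['eef_rot']).as_matrix(); 
    e=s['eef_pos']+R@np.array([0,27.5-19.5,-68.]);a=np.deg2rad(YAW)
    d=e[:2]-O; print('edge now ext',round(d[0]*np.cos(a)+d[1]*np.sin(a),1),round(-d[0]*np.sin(a)+d[1]*np.cos(a),1),round(e[2]-75,1))
    rel(*etgt(*map(float,sys.argv[1:])))
E
python3 e.py -40 0 90 7
```

```text
edge now ext -155.8 -23.1 85.4
t 3.38 pos [ 408.6 -221.8  168.2] rpy [-9.021e+01  2.000e-02  7.798e+01] F [ 0.7  0.1 -2. ] gap 11.6
dp [  33.9  -12.7 -110.7] turn [  7.17 -13.41   0.77]
```

Request:
servo_tool --commands '[{"dp":[5,-8,-20],"turn":[1.5,-3,0.2]},{"dp":[14,-12,-45],"turn":[3,-6,0.4]},{"dp":[23,-12.7,-70],"turn":[5,-9,0.5]},{"dp":[30,-12.7,-95],"turn":[6.5,-12,0.7]},{"dp":[33.9,-12.7,-110.7],"turn":[7.2,-13.4,0.8]}]'

```text
clock: 3.8
eef_pos: [525.5, -210.9, 179.4]
eef_rot: [-1.445, -0.001, 1.599]
wrist_force: [-0.7, 0.1, -1.6]
finger_gap: 11.2
```

Request:
servo_tool --commands '[{"dp":[0,0,0],"turn":[0,0,0]},{"dp":[0,0,0],"turn":[0,0,0]}]'

```text
clock: 3.97
eef_pos: [525.4, -210.3, 177.1]
eef_rot: [-1.442, -0.002, 1.6]
wrist_force: [-0.3, 0.3, -1.5]
finger_gap: 11.1
```

```bash
python3 e.py -40 0 90 7
python3 - <<'E'
from h import *
for n in('scene','side','wrist'): shot(n,n+'3')
a=cv2.imread('pics/scene3.png')[140:300,190:370];b=cv2.imread('pics/side3.png')[140:300,190:370]
cv2.imwrite('pics/z3.png',cv2.resize(np.hstack([a,b]),None,fx=2.2,fy=2.2,interpolation=2))
E
```

```text
edge now ext -38.5 1.5 85.5
t 3.97 pos [ 525.4 -210.3  177.1] rpy [-82.64  -0.12  91.65] F [-0.3  0.3 -1.5] gap 11.1
dp [-1.2 -3.9  2.1] turn [-0.36  0.27  0.08]
```

View pics/z3.png

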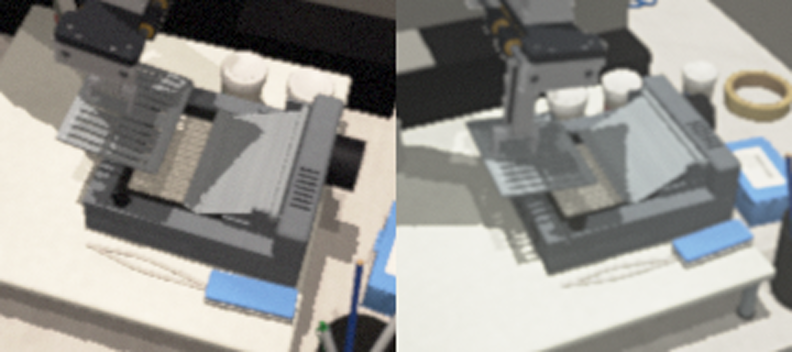

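View pics/wrist3.png

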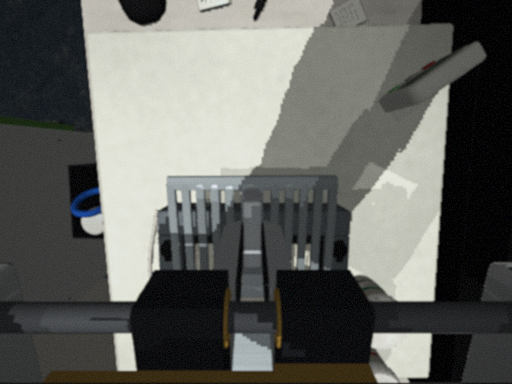

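Run:
```python
from ext import *
from e import O,YAW
from fit import big
a=np.deg2rad(YAW)
def E(W):
    d=W[...,:2]-O; return np.stack([d@[np.cos(a),np.sin(a)],d@[-np.sin(a),np.cos(a)],W[...,2]-75],-1)
for n in('wrist3','scene3','side3'):
    c,W=L(n); P=E(W)
    m=big((P[...,0]>-150)&(P[...,0]<-32)&(abs(P[...,1])<68)&(P[...,2]>78)&(P[...,2]<106)&(abs(P[...,2]-(90+(-38.5-P[...,0])*0.123-1))<6))[0]
    Q=P[m]; A=np.c_[Q[:,:2],np.ones(len(Q))]; k=np.linalg.lstsq(A,Q[:,2],rcond=None)[0]
    print(n,m.sum(),'slopes',k.round(4),'x',np.percentile(Q[:,0],[.3,99.7]).round(1),'y',np.percentile(Q[:,1],[.3,99.7]).round(1))
    for b in (-135,-120,-60): 
        q=Q[abs(Q[:,0]-b)<6]; 
        if len(q)>5: print(b,np.percentile(q[:,1],[1,99]).round(1))
    # clips: black
    m=(P[...,0]>-90)&(P[...,0]<-50)&(abs(P[...,1])>66)&(abs(P[...,1])<88)&(P[...,2]>53)&(P[...,2]<64)
    for sgn in(1,-1):
        q=P[m&(P[...,1]*sgn>0)]
        if len(q): print('clip',sgn,len(q),np.median(q,0).round(1))
```

```text
wrist3 8658 slopes [-1.31300e-01 -1.00000e-03  8.38807e+01] x [-138.3  -65. ] y [-60.8  61.6]
-135 [-59.5  59.9]
-120 [-60.4  60.9]
-60 [-60.2  60.3]
clip 1 239 [-67.4  78.5  57.2]
clip -1 203 [-67.2 -75.5  57.6]
scene3 1639 slopes [-1.32900e-01  7.00000e-04  8.18422e+01] x [-139.2  -40.8] y [-61.6  61.9]
-135 [-61.2  17.8]
-120 [-60.9   9.1]
-60 [-60.7  61.1]
clip 1 3 [-67.8  73.3  56.7]
clip -1 48 [-69.1 -77.2  56.3]
side3 1334 slopes [-1.31000e-01  3.40000e-03  8.34233e+01] x [-139.9  -41.4] y [-61.8  61.7]
-135 [-60.5  60.4]
-120 [-60.9  60.6]
-60 [-60.8  60.8]
clip -1 39 [-69.7 -76.8  57.3]
```

```bash
python3 e.py -27 0.5 58 7
```

```text
edge now ext -39.2 0.8 87.5
t 4.12 pos [ 524.6 -211.   179. ] rpy [-8.277e+01 -5.000e-02  9.156e+01] F [ 0.3 -0.5 -2. ] gap 11.4
dp [ -0.1  28.  -15.8] turn [-0.23  0.16  0.03]
```

Request:
servo_tool --commands '[{"dp":[0,6,-4],"turn":[0,0,0]},{"dp":[0,14,-8],"turn":[0,0,0]},{"dp":[0,21,-12],"turn":[0,0,0]},{"dp":[0,28,-16],"turn":[-0.2,0.1,0]},{"dp":[0,28,-16],"turn":[-0.2,0.1,0]}]'

```text
clock: 4.53
eef_pos: [536.6, -210.3, 147.0]
eef_rot: [-1.446, -0.002, 1.596]
wrist_force: [-0.4, -0.3, -2.7]
finger_gap: 11.3
```

Request:
servo_tool --commands '[{"dp":[0,0,0],"turn":[0,0,0]},{"dp":[0,0,0],"turn":[0,0,0]}]'

```text
clock: 4.7
eef_pos: [536.6, -210.3, 146.7]
eef_rot: [-1.446, -0.002, 1.596]
wrist_force: [-0.0, -0.3, -0.6]
finger_gap: 11.2
```

```bash
python3 e.py -26 0.5 50 7
python3 - <<'E'
from h import *
for n in('scene','side'): shot(n,n+'4')
a=cv2.imread('pics/scene4.png')[140:300,190:370];b=cv2.imread('pics/side4.png')[140:300,190:370]
cv2.imwrite('pics/z4.png',cv2.resize(np.hstack([a,b]),None,fx=2.2,fy=2.2,interpolation=2))
E
```

```text
edge now ext -27.3 1.1 55.3
t 4.7 pos [ 536.6 -210.3  146.7] rpy [-82.82  -0.12  91.45] F [-0.  -0.3 -0.6] gap 11.2
dp [-0.5  5.3 -1.9] turn [-0.18  0.06  0.12]
```

View pics/z4.png

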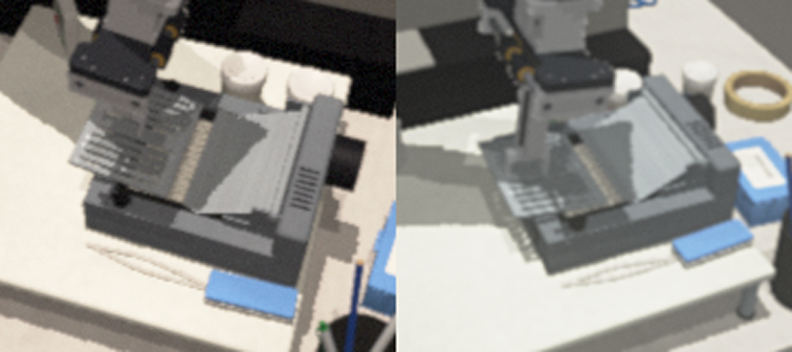

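The pictures show the edge over the recess, still about 12 mm short of the lip, with no contact. I lower it to just above the seal.

Request:
servo_tool --commands '[{"dp":[-0.3,2.5,-0.5],"turn":[0,0,0]},{"dp":[-0.5,4.5,-1],"turn":[-0.2,0,0]},{"dp":[-0.5,4.5,-1],"turn":[-0.2,0,0]},{"dp":[-0.5,4.5,-1],"turn":[-0.2,0,0]}]'

```text
clock: 5.13
eef_pos: [537.1, -210.9, 142.6]
eef_rot: [-1.45, -0.002, 1.596]
wrist_force: [0.2, 0.8, -0.6]
finger_gap: 11.1
```

```bash
python3 e.py -10 0.5 49.5 7
python3 - <<'E'
from h import *
for n in('scene','side'): shot(n,n+'5')
from ext import *
from e import O,YAW
from fit import big
a=np.deg2rad(YAW)
def E(W):
    d=W[...,:2]-O; return np.stack([d@[np.cos(a),np.sin(a)],d@[-np.sin(a),np.cos(a)],W[...,2]-75],-1)
for n in('scene5','side5'):
    c,W=L(n); P=E(W)
    m=big((P[...,0]>-140)&(P[...,0]<-26)&(abs(P[...,1])<68)&(abs(P[...,2]-(53+(-26-P[...,0])*0.123))<4))[0]
    Q=P[m]; A=np.c_[Q[:,:2],np.ones(len(Q))]; k=np.linalg.lstsq(A,Q[:,2],rcond=None)[0]
    print(n,m.sum(),'slopes',k.round(4),'top at edge',k[2]-26*k[0],'x',np.percentile(Q[:,0],[.3,99.7]).round(1),'y',np.percentile(Q[:,1],[.3,99.7]).round(1))
    # height profile along y=+-30 strip
    for b in range(-40,40,5):
        q=P[(abs(P[...,0]-b)<2.5)&(abs(P[...,1]+35)<22)]
        print(b,np.nanpercentile(q[:,2],[10,50,90]).round(1),end=' ')
    print()
E
```

```text
edge now ext -26.7 0.5 51.5
t 5.13 pos [ 537.1 -210.9  142.6] rpy [-83.06  -0.1   91.44] F [ 0.2  0.8 -0.6] gap 11.1
dp [  0.1  -0.1 -16.8] turn [0.06 0.05 0.1 ]
scene5 1521 slopes [-1.22800e-01 -4.00000e-04  4.98361e+01] top at edge 53.02851426216164 x [-127.9  -29.2] y [-62.6  61.1]
-40 [ 56.5 327.3 380. ] -35 [ 54.8 347.9 375.5] -30 [ 34.2 347.8 369.8] -25 [ 32.1  36.5 360.5] -20 [31.8 35.4 38.8] -15 [53.9 55.5 56.9] -10 [51.8 53.7 55.3] -5 [49.1 51.1 52.8] 0 [48.1 49.7 51.3] 5 [48.8 50.2 51.9] 10 [51.  52.9 54.3] 15 [52.2 54.9 56.3] 20 [55.4 57.4 58.9] 25 [57.3 60.  61.5] 30 [58.8 62.1 64.1] 35 [40.5 64.3 66.6] 
side5 1288 slopes [-1.2320e-01  5.1000e-03  5.0666e+01] top at edge 53.868310704725275 x [-127.2  -28.6] y [-62.7  60.8]
-40 [ 55.2 270.4 377.3] -35 [ 54.1  56.4 377.6] -30 [ 53.2  54.9 370.8] -25 [ 78. 207. 336.] -20 [34.3 37.6 46.2] -15 [34.  36.6 56.4] -10 [34.8 53.  56.1] -5 [33.9 49.8 53.2] 0 [49.7 50.6 51.6] 5 [49.1 50.7 52.4] 10 [50.6 52.8 54.9] 15 [53.9 55.6 56.9] 20 [55.4 57.7 59.1] 25 [49.7 59.8 61.8] 30 [60.  62.3 64.1] 35 [63.2 65.2 67.7]
```

Request:
servo_tool --commands '[{"dp":[0,1,0],"turn":[0,0,0]},{"dp":[0,1.2,-4],"turn":[0,0,0]},{"dp":[0,1,-8],"turn":[0,0,0]},{"dp":[0,0.5,-12.5],"turn":[0,0,0]},{"dp":[0,0,-17],"turn":[0,0,0]}]'

```text
clock: 5.65
eef_pos: [554.6, -210.4, 140.6]
eef_rot: [-1.45, -0.002, 1.596]
wrist_force: [-0.8, 0.5, -1.5]
finger_gap: 11.2
```

```bash
python3 e.py 5 0.5 49.5 7
python3 - <<'E'
from h import *
for n in('scene','side'): shot(n,n+'6')
a=cv2.imread('pics/scene6.png')[140:300,190:370];b=cv2.imread('pics/side6.png')[140:300,190:370]
cv2.imwrite('pics/z6.png',cv2.resize(np.hstack([a,b]),None,fx=2.2,fy=2.2,interpolation=2))
from ext import *
from e import O,YAW
a=np.deg2rad(YAW)
def E(W):
    d=W[...,:2]-O; return np.stack([d@[np.cos(a),np.sin(a)],d@[-np.sin(a),np.cos(a)],W[...,2]-75],-1)
for n in('scene6','side6'):
    c,W=L(n); P=E(W)
    for b in range(-40,60,5):
        q=P[(abs(P[...,0]-b)<2.5)&(abs(P[...,1]+35)<22)&(P[...,2]<90)]
        if len(q):print(b,np.nanpercentile(q[:,2],[10,50,90]).round(1),end=' ')
    print()
E
```

```text
edge now ext -9.2 0.6 49.5
t 5.65 pos [ 554.6 -210.4  140.6] rpy [-83.07  -0.1   91.45] F [-0.8  0.5 -1.5] gap 11.2
dp [  0.   -1.8 -14.1] turn [0.07 0.06 0.09]
-40 [34.3 54.7 56.6] -35 [51.2 54.4 55.8] -30 [48.3 53.4 55.1] -25 [50.5 53.2 54.4] -20 [51.3 52.9 55.2] -15 [51.8 53.7 55.8] -10 [51.9 53.4 55.1] -5 [49.4 51.  53.4] 0 [48.1 49.9 51.1] 5 [48.9 50.5 51.9] 10 [51.3 53.  54.1] 15 [52.8 55.3 57.1] 20 [56.  57.7 58.9] 25 [58.1 59.9 61.1] 30 [60.1 62.2 64. ] 35 [40.7 64.3 66.6] 40 [30.7 67.1 68.7] 45 [30.2 69.2 70.7] 50 [70.9 72.3 73.8] 55 [72.6 74.5 76.3] 
-40 [53.7 55.7 57.3] -35 [51.8 55.  56.7] -30 [51.7 54.2 56.5] -25 [51.6 54.  55.2] -20 [51.8 53.4 55.1] -15 [52.6 53.6 55. ] -10 [53.4 55.2 56.2] -5 [51.2 52.2 53.4] 0 [49.4 50.7 52.1] 5 [49.1 50.9 52.4] 10 [51.  52.8 54.3] 15 [53.8 55.1 56.8] 20 [55.8 57.8 59.6] 25 [49.8 60.4 61.7] 30 [59.8 62.3 64. ] 35 [63.1 65.2 66.6] 40 [65.3 67.2 69.5] 45 [68.5 69.9 71.4] 50 [70.5 72.3 73.4] 55 [67.8 74.6 76.1]
```

View pics/z6.png

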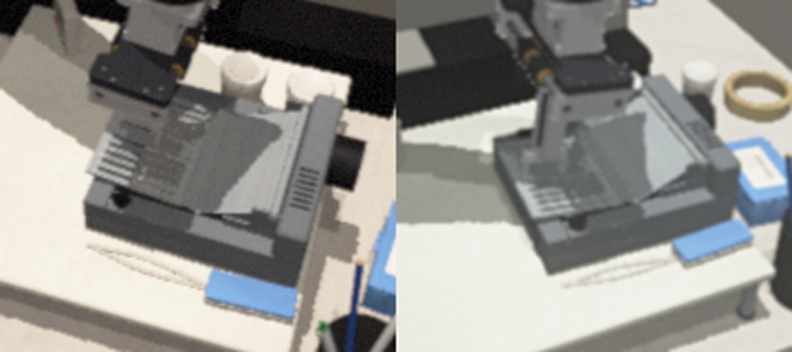

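```bash
cat > prof.py <<'E'
from ext import *
from e import O,YAW
from fit import big
a=np.deg2rad(YAW)
def E(W):
    d=W[...,:2]-O; return np.stack([d@[np.cos(a),np.sin(a)],d@[-np.sin(a),np.cos(a)],W[...,2]-75],-1)
def plane(n,x0,x1,z0,sl,tol=4,yc=68):
    c,W=L(n);P=E(W)
    m=big((P[...,0]>x0)&(P[...,0]<x1)&(abs(P[...,1])<yc)&(abs(P[...,2]-(z0-P[...,0]*sl))<tol))[0]
    Q=P[m]
    for _ in range(3):
        k=np.linalg.lstsq(np.c_[Q[:,:2],np.ones(len(Q))],Q[:,2],rcond=None)[0]
        r=Q[:,2]-np.c_[Q[:,:2],np.ones(len(Q))]@k; Q=Q[abs(r)<2*r.std()+.3]
    return k,Q
def fine(n,x0,x1,st=1.5,ys=(-50,-15)):
    c,W=L(n);P=E(W)
    for b in np.arange(x0,x1,st):
        q=P[(abs(P[...,0]-b)<st/2)&(P[...,1]>ys[0])&(P[...,1]<ys[1])&(P[...,2]<90)&(P[...,2]>44)]
        if len(q)>3: print(f"{b:.1f}:{np.percentile(q[:,2],25):.1f}/{np.median(q[:,2]):.1f}",end=' ')
    print()
E
python3 - <<'E'
from prof import *
for n in('scene6','side6'):
    k,Q=plane(n,-105,-30,50.5,.123); print(n,k.round(4),'top at -10',k[2]-10*k[0],'rear',np.percentile(Q[:,0],1))
for n in('scene5','scene6','side5','side6'): print(n);fine(n,-24,8)
E
```

```text
scene6 [-1.29600e-01  8.00000e-04  4.97345e+01] top at -10 51.03013970660959 rear -104.2863681192357
side6 [-1.31500e-01  3.00000e-03  5.03873e+01] top at -10 51.702319559967705 rear -104.52525642436032
scene5
-13.5:54.6/55.8 -12.0:53.5/54.0 -10.5:52.6/54.1 -9.0:52.8/53.4 -7.5:51.6/51.7 -6.0:51.9/52.3 -4.5:50.3/51.1 -3.0:49.1/50.2 -1.5:48.5/49.6 0.0:49.3/49.7 1.5:49.0/49.9 3.0:49.0/49.3 4.5:49.0/50.4 6.0:49.8/50.3 7.5:51.7/52.2 
scene6
-24.0:52.2/53.2 -22.5:52.1/52.8 -21.0:52.9/54.1 -19.5:51.4/51.9 -18.0:52.4/52.9 -16.5:52.0/52.1 -15.0:52.6/53.6 -13.5:54.5/55.6 -12.0:54.5/55.1 -10.5:52.2/52.4 -9.0:53.0/53.4 -7.5:51.3/52.7 -6.0:50.8/51.4 -4.5:50.4/51.0 -3.0:48.1/49.5 -1.5:48.3/49.7 0.0:49.5/50.0 1.5:48.8/49.4 3.0:48.4/48.9 4.5:49.7/50.3 6.0:50.2/50.5 7.5:51.1/51.3 
side5
-12.0:55.2/55.8 -10.5:54.9/55.1 -9.0:54.3/54.4 -7.5:53.6/54.0 -4.5:52.2/52.3 -3.0:50.5/51.0 -1.5:50.1/50.2 0.0:49.8/51.0 1.5:50.3/51.0 3.0:49.7/50.2 4.5:50.0/50.4 6.0:49.6/50.7 7.5:50.8/51.9 
side6
-22.5:51.3/52.4 -21.0:53.1/53.3 -19.5:54.0/54.2 -18.0:52.5/53.5 -16.5:53.2/53.5 -15.0:53.3/53.6 -13.5:53.2/53.6 -12.0:54.5/55.1 -10.5:55.3/55.3 -9.0:54.0/54.8 -7.5:53.6/54.1 -6.0:52.7/52.9 -4.5:51.6/52.0 -1.5:50.1/50.2 0.0:50.3/50.8 3.0:50.1/50.5 4.5:49.4/50.3 6.0:51.1/51.5 7.5:50.9/51.5
```

The fine depth profile shows the plate top at 52 mm in front of x=-15, stepping up to the unchanged lip at 55 mm. The edge is therefore under the lip, so I push on.

Request:
servo_tool --commands '[{"dp":[0,0,-4],"turn":[0,0,0]},{"dp":[0,-0.3,-8],"turn":[0,0,0]},{"dp":[0,-0.6,-12],"turn":[0,0,0]},{"dp":[0,-1,-16],"turn":[0,0,0]}]'

```text
clock: 6.08
eef_pos: [571.0, -209.9, 139.5]
eef_rot: [-1.45, -0.002, 1.596]
wrist_force: [-0.9, -0.5, -1.7]
finger_gap: 11.3
```

```bash
python3 e.py 15 0.5 49.5 7
python3 - <<'E'
from h import *
for n in('scene','side'): shot(n,n+'7')
from prof import *
for n in('scene7','side7'):
    k,Q=plane(n,-110,-25,50.5,.123); print(n,k.round(4)); fine(n,-24,30,3)
E
```

```text
edge now ext 7.2 0.6 48.4
t 6.08 pos [ 571.  -209.9  139.5] rpy [-83.05  -0.1   91.46] F [-0.9 -0.5 -1.7] gap 11.3
dp [-0.  -2.1 -7.6] turn [0.05 0.07 0.1 ]
scene7 [-1.39700e-01  7.00000e-04  5.00624e+01]
-24.0:52.5/53.3 -21.0:51.3/52.4 -18.0:53.5/53.9 -15.0:60.6/61.3 -12.0:58.9/59.7 -9.0:57.2/58.1 -6.0:55.2/56.2 -3.0:54.6/55.4 0.0:54.1/55.1 3.0:54.2/54.8 6.0:55.9/56.5 9.0:57.5/58.0 12.0:58.8/59.5 15.0:59.9/60.6 18.0:60.2/61.2 21.0:61.6/62.6 24.0:62.8/63.8 27.0:63.5/64.3 
side7 [-1.2960e-01  2.1000e-03  5.1483e+01]
-24.0:52.9/54.0 -21.0:51.2/53.9 -18.0:53.0/54.1 -15.0:53.0/54.3 -12.0:53.3/53.7 -9.0:58.6/59.6 -6.0:57.1/57.5 -3.0:55.9/56.8 0.0:55.9/56.1 3.0:55.1/56.0 6.0:56.1/56.9 9.0:57.0/58.2 12.0:58.2/59.3 15.0:59.2/59.9 18.0:60.9/61.7 21.0:62.2/62.8 24.0:62.8/64.2 27.0:64.1/64.7
```

The flap's hem has risen about 5 mm and laps over the plate.

```bash
python3 e.py 22 0.5 49.5 7|tail -1;python3 e.py 22 0.5 49.5 4|tail -1
```

```text
dp [ -0.1  -3.  -14.2] turn [0.1  0.09 0.09]
dp [ -0.1   0.5 -13.9] turn [-2.9   0.09  0.09]
```

Request:
servo_tool --commands '[{"dp":[0,-1,-4],"turn":[0,0,0]},{"dp":[0,-1.8,-8],"turn":[0,0,0]},{"dp":[0,-2.4,-11],"turn":[0,0,0]},{"dp":[0,-3,-14.5],"turn":[0,0,0]},{"dp":[0,-3,-14.5],"turn":[0,0,0]}]'

```text
clock: 6.6
eef_pos: [586.7, -209.4, 140.6]
eef_rot: [-1.451, -0.002, 1.597]
wrist_force: [0.1, -0.2, -2.3]
finger_gap: 11.0
```

```bash
python3 e.py 22 0.5 49 0
python3 - <<'E'
from h import *
for n in('scene','side','wrist'): shot(n,n+'8')
from prof import *
for n in('scene8','side8'):
    k,Q=plane(n,-110,-25,52,.123); print(n,k.round(4),'x,y',np.percentile(Q[:,0],1).round(1),np.percentile(Q[:,1],[1,99]).round(1)); fine(n,-24,30,3)
k,Q=plane('wrist8',-110,-25,52,.123); print(k.round(4),'x,y',np.percentile(Q[:,0],1).round(1),np.percentile(Q[:,1],[1,99]).round(1))
E
```

```text
edge now ext 23.0 0.8 49.5
t 6.6 pos [ 586.7 -209.4  140.6] rpy [-83.12  -0.1   91.49] F [ 0.1 -0.2 -2.3] gap 11.0
dp [-0.2  8.8  1.4] turn [-6.88  0.1   0.09]
scene8 [-1.33300e-01  4.20000e-03  5.34879e+01] x,y -77.9 [-61.8  12.4]
-24.0:54.8/56.4 -21.0:55.4/56.8 -18.0:55.7/60.6 -15.0:64.3/64.8 -12.0:62.5/63.2 -9.0:60.1/61.1 -6.0:58.0/58.8 -3.0:57.9/58.3 0.0:57.3/58.2 3.0:57.7/58.7 6.0:59.1/59.7 9.0:60.2/60.7 12.0:61.6/62.4 15.0:62.8/63.1 18.0:62.7/63.9 21.0:64.4/65.3 24.0:65.2/66.2 27.0:66.4/67.1 
side8 [-1.33800e-01  2.70000e-03  5.38411e+01] x,y -78.1 [-61.3  60.2]
-24.0:55.7/57.6 -21.0:56.2/57.8 -18.0:55.5/56.3 -15.0:55.8/64.7 -12.0:54.9/57.0 -9.0:61.8/62.7 -6.0:59.5/60.8 -3.0:58.7/59.8 0.0:58.1/58.5 3.0:58.2/59.4 6.0:59.0/60.1 9.0:60.3/61.1 12.0:60.9/62.7 15.0:62.3/63.2 18.0:63.7/64.4 21.0:64.9/65.3 24.0:66.2/66.7 27.0:66.6/67.4 
[-1.25500e-01 -3.00000e-04  5.44948e+01] x,y -76.5 [-60.5  60.7]
```

View pics/wrist8.png

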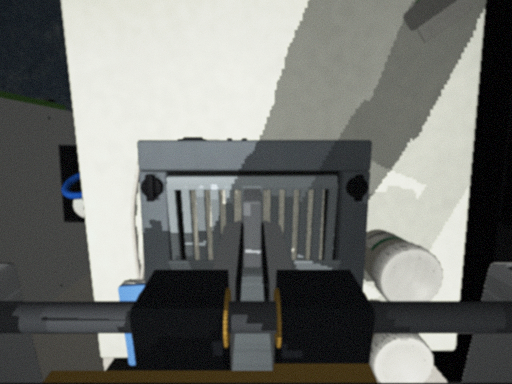

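The wrist view shows the grille centred in the recess, sides at about 168 and 338 against the recess walls at 165 and 343, with 4 mm of room at the near edge. I level it now.

Request:
servo_tool --commands '[{"dp":[0,2.5,0.2],"turn":[-1.8,0,0]},{"dp":[0,5,0.5],"turn":[-3.6,0,0]},{"dp":[0,7.2,0.8],"turn":[-5.4,0,0]},{"dp":[0,8.8,1.2],"turn":[-6.9,0.1,0.1]},{"dp":[0,8.8,1.2],"turn":[-6.9,0.1,0.1]}]'

```text
clock: 7.17
eef_pos: [583.3, -209.6, 132.1]
eef_rot: [-1.572, 0.0, 1.595]
wrist_force: [-0.2, 0.2, -2.2]
finger_gap: 11.0
```

```bash
python3 e.py 22 0.5 46 0
python3 - <<'E'
from h import *
for n in('scene','side','wrist'): shot(n,n+'9')
from prof import *
for n in('scene9','side9','wrist9'):
    k,Q=plane(n,-110,-25,52,0); print(n,k.round(4),'x,y',np.percentile(Q[:,0],1).round(1),np.percentile(Q[:,1],[1,99]).round(1)); fine(n,-24,10,3)
E
```

```text
edge now ext 21.0 0.5 49.2
t 7.17 pos [ 583.3 -209.6  132.1] rpy [-9.007e+01  1.000e-02  9.136e+01] F [-0.2  0.2 -2.2] gap 11.0
dp [-0.1  3.1 -1. ] turn [ 0.07 -0.04 -0.01]
scene9 [1.60000e-02 2.60000e-03 5.18967e+01] x,y -103.8 [-66.9  17.5]
-24.0:50.2/51.1 -21.0:50.1/50.9 -18.0:50.7/51.3 -15.0:60.1/60.9 -12.0:58.9/60.0 -9.0:57.0/57.6 -6.0:55.3/56.6 -3.0:55.2/55.6 0.0:54.3/54.6 3.0:54.6/55.2 6.0:55.5/56.3 9.0:57.5/58.0 
side9 [1.64000e-02 2.90000e-03 5.26317e+01] x,y -103.4 [-66.6  63.5]
-24.0:50.5/51.1 -21.0:49.4/51.7 -18.0:50.1/52.1 -15.0:51.6/52.8 -12.0:50.4/52.8 -9.0:54.0/59.2 -6.0:57.1/57.3 -3.0:55.8/56.3 0.0:55.6/56.0 3.0:54.6/55.6 6.0:56.6/56.9 9.0:57.5/57.8 
wrist9 [3.35000e-02 7.00000e-04 5.33785e+01] x,y -101.6 [-66.9  64.9]
-24.0:51.0/51.5 -21.0:50.8/51.4 -18.0:51.0/51.4 -15.0:51.0/51.7 -12.0:51.6/60.6 -9.0:50.9/52.0
```

Request:
servo_tool --commands '[{"dp":[0,1,-0.3],"turn":[0,0,0]},{"dp":[0,2,-0.6],"turn":[0,0,0]},{"dp":[0,3,-0.8],"turn":[0,0,0]},{"dp":[0,3,-0.8],"turn":[0,0,0]}]'

```text
clock: 7.65
eef_pos: [584.8, -209.6, 129.4]
eef_rot: [-1.57, 0.0, 1.595]
wrist_force: [-1.6, -0.2, 3.2]
finger_gap: 10.7
```

```bash
python3 e.py 22 0.5 45 0
```

```text
edge now ext 22.5 0.5 46.3
t 7.65 pos [ 584.8 -209.6  129.4] rpy [-8.996e+01  2.000e-02  9.139e+01] F [-1.6 -0.2  3.2] gap 10.7
dp [-0.   1.4  0.5] turn [-0.04 -0.01 -0.02]
```

Request:
servo_tool --commands '[{"dp":[0,1,0.2],"turn":[0,0,0]},{"dp":[0,2,0.4],"turn":[0,0,0]},{"dp":[0,2,0.4],"turn":[0,0,0]},{"dp":[0,2,0.4],"turn":[0,0,0]}]' --force 55

```text
clock: 7.98
eef_pos: [584.8, -209.7, 128.4]
eef_rot: [-1.572, 0.001, 1.595]
wrist_force: [-2.5, 1.4, 8.6]
finger_gap: 10.8
```

```bash
python3 e.py 22 0.5 45 0
```

```text
edge now ext 22.5 0.4 45.4
t 7.98 pos [ 584.8 -209.7  128.4] rpy [-9.005e+01  5.000e-02  9.140e+01] F [-2.5  1.4  8.6] gap 10.8
dp [0.1 0.4 0.5] turn [ 0.05 -0.   -0.05]
```

Request:
servo_tool --commands '[{"dp":[0,1,0.2],"turn":[0,0,0]},{"dp":[0,2.5,0.3],"turn":[0,0,0]},{"dp":[0,2.5,0.3],"turn":[0,0,0]},{"dp":[0,2.5,0.3],"turn":[0,0,0]},{"dp":[0,2.5,0.3],"turn":[0,0,0]}]'

```text
clock: 8.4
eef_pos: [584.9, -209.7, 128.0]
eef_rot: [-1.574, 0.002, 1.595]
wrist_force: [-7.5, 2.7, 18.8]
finger_gap: 11.0
```

```bash
python3 e.py 22 0.5 45 0
python3 - <<'E'
from h import *
for n in('scene','side','wrist'): shot(n,n+'10')
from prof import *
for n in('scene10','side10','wrist10'):
    k,Q=plane(n,-76,-25,48.5,0,4,58); print(n,k.round(4)); 
    c,W=L(n);P=E(W); q=P[(P[...,0]<-86)&(P[...,0]>-100)&(abs(P[...,1])<60)&(abs(P[...,2]-50)<5)]; print('rim',np.median(q[:,2]))
    fine(n,-27,10,3)
E
python3 e.py 22 0.5 45 0
```

```text
edge now ext 22.6 0.4 45.2
t 8.4 pos [ 584.9 -209.7  128. ] rpy [-90.16   0.1   91.4 ] F [-7.5  2.7 18.8] gap 11.0
dp [0.1 0.  0.6] turn [ 0.16  0.   -0.1 ]
scene10 [2.7000e-03 3.8000e-03 4.7565e+01]
rim 49.82451162412306
-27.0:46.6/47.9 -24.0:46.3/46.9 -21.0:46.4/46.9 -18.0:46.2/47.1 -15.0:55.7/56.6 -12.0:55.5/56.7 -9.0:54.7/55.1 -6.0:52.5/53.2 -3.0:51.0/51.8 0.0:50.8/51.4 3.0:50.6/51.4 6.0:52.1/53.4 9.0:53.5/54.2 
side10 [-6.60000e-03  5.00000e-04  4.75159e+01]
rim 50.80650785236985
-27.0:46.5/47.3 -24.0:46.7/46.9 -21.0:46.4/47.2 -18.0:46.7/48.0 -15.0:47.8/48.9 -12.0:47.5/48.8 -9.0:55.2/55.9 -6.0:54.0/54.8 -3.0:52.2/52.9 0.0:51.5/52.6 3.0:51.5/51.7 6.0:52.4/52.9 9.0:53.7/54.5 
wrist10 [ 2.30000e-03 -4.00000e-04  4.76833e+01]
rim 50.031768903837246
-27.0:47.1/47.5 -24.0:47.1/47.6 -21.0:47.1/47.6 -18.0:47.2/47.8 -15.0:47.1/47.7 -12.0:48.1/56.8 -9.0:47.8/48.7 
edge now ext 22.6 0.4 45.2
t 8.55 pos [ 584.9 -209.7  128. ] rpy [-90.16   0.1   91.41] F [-9.   3.5 19.2] gap 11.0
dp [0.1 0.  0.6] turn [ 0.16  0.01 -0.1 ]
```

View pics/wrist10.png

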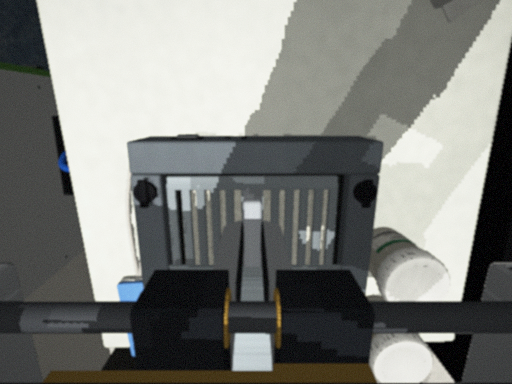

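View pics/scene10.png

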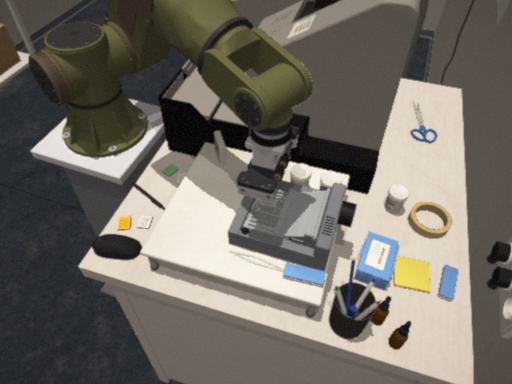

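Run:
```python
from h import *
for i in range(4): manip.camera('scene'); s=manip.read_state(); print(s['clock'],s['eef_pos'].round(2),s['wrist_force'].round(1),round(s['finger_gap'],1),abs(s['qd']).max().round(4))
# surroundings moved?
a=dict(np.load('pics/scene2.npz'));b=dict(np.load('pics/scene10.npz'))
for n,(u,v) in dict(timer=(219,148),potn=(300,172),mailer=(303,273),tweez=(255,260)).items(): print(n,abs(a['img'][v-8:v+9,u-8:u+9].astype(int)-b['img'][v-8:v+9,u-8:u+9]).mean().round(1))
print(manip.sign_off())
```

```text
8.6 [ 584.92 -209.72  128.02] [-7.5  2.9 18.3] 11.0 0.0011
8.65 [ 584.94 -209.72  128.05] [-7.9  2.7 18. ] 10.8 0.0013
8.7 [ 584.92 -209.73  128.02] [-7.8  3.  17.5] 10.8 0.0018
8.75 [ 584.92 -209.7   128.02] [-7.3  3.1 19.6] 10.8 0.0015
timer 49.5
potn 11.6
mailer 3.0
tweez 2.8
the job is handed in; nothing more can be done
None
```

The grille is refitted under the flap and pressed down on its seal, and I handed the job in at 8.75 s with the gripper still holding it. No verdict came back, so what follows is from my own checks.

I gripped the grille by its handle bar and tilted it nose-down about 7°. I slid the rounded edge in under the flap, laid the grille level and pressed it down.

**Last checks**
- **Under the flap:** the arm's pose puts the rounded edge about 22 mm beyond the flap's edge, 0.4 mm off centre. A camera fit of the near edge agreed to about 1 mm.
- **Flap:** it now rests about 2 mm up on the grille. The most I saw it raised while sliding in was about 8 mm.
- **Level and pressed:** the plate is level to within about 0.4°. Its top sits 2.2 to 3.3 mm below the rims in the three views, against 2 mm expected with the seal fully down. The push is about 20 N, against the 7.5 N needed, and the arm was at rest.
- **Things standing round it:** the mailer and tweezers look unchanged in the pictures. The picture comparison was inconclusive for the near pot and the timer: their patches differed, probably because the arm and its shadow moved over them. I did not compare the far pot. The arm's path kept clear of the timer and above both pots.

**Disagreements**
- A sideways force of about 8 N on the wrist remained at the end. I did not find its cause; it was steady and I left it.
- The first levelness fit picked up the rims and was discarded; the final fit kept clear of them.

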